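# Stack the keyed cold tray on its docking base

### The job

Pick up the yellow sample tray and stack it on the white docking tray, turned so that the black lug under its end drops into the notch in the white rim and it sits fully down and level. Keep it upright, set it down rather than drop it, let go, and leave the green and red trays where they are.

Things in the scene. Friction and masses are not known exactly. Their poses are not given: they have to be found in the camera images.
- yellow_mid (a point): Centre of the loose yellow tray, 30 mm above its underside. x: along it to its black-lug end, y: across, z: up. Open box 110 x 64 mm, 50 tall, on a 10 mm high plinth 70 x 28. Black lug, 14 wide, in the same lowest 10 mm, juts to x = 65, with a rib 32 tall. 0.18-0.35 kg. Grip across the 64 mm width about 10 mm above centre so the fingers clear the white rim. Trays have a notch over the lug too.
- base_mouth (a point): White docking tray, fixed, on a grey foot: box 110 x 64 mm, empty, walls 10. Point: centre of its 90 x 44 mouth at rim height, 62 mm above the bench. x: to the end with the notch (36 wide, 14 deep), y: across, z: up. Stacked, plinth and lug hang in mouth and notch with 8 to 11 mm play each way, x axes agree, yellow centre 20 mm above this point. Turned wrong, the lug lands on the rim: tilted.
- green_mid (a point): Green tray of the same shape, loose, not to be disturbed. Point and axes as for the yellow tray.
- red_mid (a point): Red tray of the same shape, loose, not to be disturbed. Point and axes as for the yellow tray.
Mind the look-alikes: they are no part of the job. Leave any purple look-alike of the part that bears base_mouth alone.

How it is judged (in metres and radians):
At the end, for the whole second after the job is handed in: The yellow tray rests on the white docking tray, its lug down in the notch: its centre 16.5 to 23.5 mm above the centre of the white mouth and within 16 mm of it sideways, level within 0.05 rad, at rest (z of yellow_mid in the frame of base_mouth between 0.0165 and 0.0235 m and horizontal distance between yellow_mid and base_mouth below 0.016 m and angle between yellow_mid's own z axis and vertical below 0.05 rad and linear speed of yellow below 0.02 m/s); the robot touches nothing.
It fails at once if the yellow tray is tipped by more than 0.5 rad (angle between yellow_mid's own z axis and vertical above 0.5 rad).
It fails at once if the yellow tray is dropped (falls from more than about 25 mm) (contact force between the fingers and yellow below 0.1 N and linear speed of yellow above 0.7 m/s).
It fails at once if the green tray is moved more than 25 mm (distance of green_mid from where it was at the start of the episode above 0.025 m).
It fails at once if the red tray is moved more than 25 mm (distance of red_mid from where it was at the start of the episode above 0.025 m).
It also fails if it takes over 35 s, if anything falls off the work surface, if the arm or the gripper's body presses on something with over 40 N, if the wrist force passes 120 N, or if a joint passes its speed limit or range.

### The arm

A 6-joint arm with a two-finger parallel gripper is mounted at the origin on the work surface. World frame = base frame: x ahead of the robot, y to its left, z up, the work surface at z = 0. Lengths are in mm, angles in rad, forces in N, time in s.
With the tool pointing down it reaches from about 300 to 775 mm from the base axis. Payload 14.6 kg.
Tool frame: the origin (TCP) lies at the very end of the fingers, on their centre line; the grasp point (between the pads) lies 19 mm behind it; z points along the fingers, y is the line along which they close (so a half turn about z gives the same grasp; the last joint's range is limited). The gripper opens to 94 mm and grips with 3 to 60 N. Pads are 16 mm wide; open, the fingers measure 119 mm over their backs; the gripper's body (75 mm by 177 mm) begins 78 mm behind the grasp point.
Start: joints at [1.131, 0.3, 1.521, -0, 1.321, -0.067], TCP at [200.32, 512.212, 205.446] pointing down, gripper open.
Joint ranges: [-3.03, 3.03], [-0.79, 2.21], [0.23, 2.52], [-1.04, 4.18], [0, 3.07], [-2.55, 2.55]. Speed limits (rad/s): [2.22, 2.22, 2.57, 3.14, 3.14, 3.14].

### API

Orientations are given as [roll, pitch, yaw] about the fixed x, y, z axes, in that order (R = Rz(yaw) Ry(pitch) Rx(roll)).
In Python, from cell import manip, camera, get_calibration gives the robot as it stands. The module is installed in compiled form; this text tells all that it offers.
- The arm moves only by the tool jog_arm, never from a script. Its argument "plan" is one flat list of numbers, 6 for each row, row after row: the shift along the world's x, y, z in m, then the turn, a rotation vector about the world's x, y, z in degrees. A call has 1 to 20 rows; each row is the pose to reach, as a shift and turn from the pose commanded when the call began; what a row does not reach only later rows make up. A row lasts 1/10 s, in which the tool goes at most 50 mm and 8.59 degrees, less where a joint would pass 70% of its speed; a pose out of reach is approached as far as the arm can. A call with a gripper value outside its range is refused whole. "claw" is the finger opening in m, from 0 to 0.094, set as the call begins (left out, the last holds). The fingers move at their own pace and stop on an object; "force" is the grip in N (left out, the last holds). Time passes only in rows, so rows that repeat a pose let the fingers close. It gives the time, the measured TCP pose, the force, the opening and the grip force at its end, in the units of the state.
- manip.read_state(): the state, without advancing time (a new reading comes with each control period).
- camera(name): name is "scene" or "top" or "wrist"; returns (picture, depth): 384x512x3 uint8, red, green, blue; 384x512 float32, mm along the optical axis (not along the pixel's ray), 0 where there is no reading.
- get_calibration(name): a dict with "fx", "fy", "cx", "cy" (pixels), "origin" and "attitude" of the camera in the world. Camera axes: x right, y down, z forward; pixel columns grow to the right and rows downward; lengths in mm; the calibration is good to about 2 mm. A picture is of the moment at which its call begins: read the wrist's pose just before it. get_calibration takes no time and is no camera call; for the wrist camera it gives the pose at the moment of the call.
- manip.sign_off(): hands the job in; it is judged then, once.
The state is a dict: "clock": time; "joints": joint angles; "qd": joint speeds; "effort": joint torques, N m; "eef_pos": TCP position; "eef_rot": TCP orientation; "wrist_force": force on the tool from outside, world axes, zero at the start; "moment": the same for the moment, N m; "finger_gap": finger opening in mm; "finger_force": force on a finger pad.
Only numpy, scipy, OpenCV 4.12 (cv2) and the standard library are available. Lean on these libraries where they do the work, as an engineer would, in place of code of your own. Each camera call takes 0.05 s, during which the arm holds its last target. There are 200 camera calls.

## Working session

There is one attempt and no reset: what is moved stays moved. The work goes in short steps, Python scripts to look and compute and a tool call to move; the robot and the scene stay as the last step left them, time stands still between calls to the robot, and variables do not carry over. Pictures are saved under pics/ and viewed, at most 10 in all, crops included, and the job is handed in when it is done.

Besides the shell and the picture viewer there is one more tool, called after "Request:" in YAML: its name, and indented under it one key for each argument. jog_arm: Moves the arm, as the interface text tells. Its arguments: {"type":"object","properties":{"plan":{"type":"array"},"claw":{"type":"number"},"force":{"type":"number"}},"required":["plan"]}

```bash
mkdir -p pics; python3 - <<'E'
from cell import manip,camera,get_calibration
import cv2,numpy as np
s=manip.read_state();print(s)
p,d=camera("top");c=get_calibration("top");print(c)
np.savez("top.npz",p=p,d=d);q,_=camera("scene")
cv2.imwrite("pics/top.png",p[:,:,::-1]);cv2.imwrite("pics/scene.png",q[:,:,::-1])
E
```

```text
{'clock': 0.0, 'joints': array([ 1.13138016e+00,  3.00458420e-01,  1.52162579e+00,  1.17475798e-05,
        1.32067475e+00, -6.65866608e-02]), 'qd': array([ 0.00182612,  0.00058308, -0.00118762, -0.00049135, -0.00092664,
       -0.00060596]), 'effort': array([ 1.69344908e-04, -5.31822038e+01, -3.52738917e+01,  7.08097452e-02,
        2.45916046e-02, -9.64189940e-05]), 'eef_pos': array([200.21448618, 511.96876455, 204.87437079]), 'eef_rot': array([-3.14042969e+00, -8.89562598e-05,  2.76876019e+00]), 'wrist_force': array([-0.03031179, -0.41699629, -0.44267515]), 'moment': array([0.01705373, 0.00529945, 0.01571644]), 'finger_force': 0.0, 'finger_gap': 93.66144875973447}
{'fx': 495.6401507417404, 'fy': 495.6401507417404, 'cx': 258.5339700838333, 'cy': 188.26676753512322, 'origin': array([ 308.33407638,   22.69021267, 1241.31788117]), 'attitude': array([-3.01387278,  0.01327733, -1.55128715])}
```

View pics/top.png

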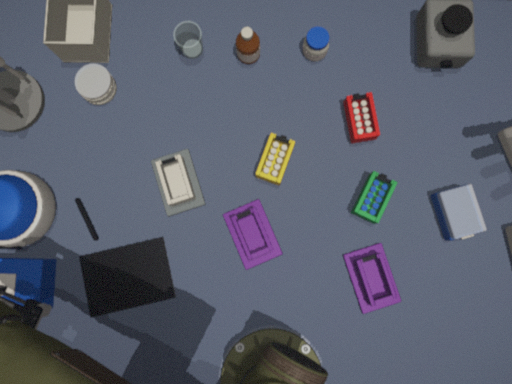

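View pics/scene.png

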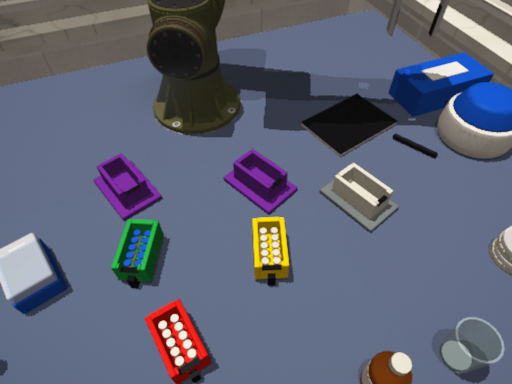

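```bash
cat > h.py <<'E'
import numpy as np,cv2
from scipy.spatial.transform import Rotation as R
def pts(d,c):
    v,u=np.mgrid[:d.shape[0],:d.shape[1]]
    P=np.stack([(u-c["cx"])/c["fx"]*d,(v-c["cy"])/c["fy"]*d,d],-1)
    return P@R.from_euler("xyz",c["attitude"]).as_matrix().T+c["origin"]
def rect(P,m):
    q=P[m][:,:2].astype(np.float32); r=cv2.minAreaRect(q); b=cv2.boxPoints(r)
    e=b[1]-b[0],b[2]-b[1]; l=max(e,key=np.linalg.norm)
    return np.round(r[0],1),np.round(r[1],1),round(np.degrees(np.arctan2(l[1],l[0]))%180,1),np.round(np.median(P[m][:,2]),1),int(m.sum())
E
python3 - <<'E'
from h import *
from cell import get_calibration
f=np.load("top.npz");p,d=f["p"],f["d"];c=get_calibration("top");P=pts(d,c)
h=cv2.cvtColor(p,cv2.COLOR_RGB2HSV);H,S,V=[h[...,i].astype(int) for i in range(3)]
ok=d>0
print("bench",np.median(P[280:330,180:220,2]))
y=ok&(H>20)&(H<35)&(S>120)
box=np.zeros_like(ok);box[125:190,245:305]=1
print("yellow",rect(P,y&box&(P[...,2]>48)),rect(P,y&box))
box=np.zeros_like(ok);box[145:220,145:210]=1
print("white rim",rect(P,box&ok&(P[...,2]>50)))
print("foot",rect(P,box&ok&(P[...,2]>5)))
print(np.percentile(P[box&ok][:,2],[1,25,50,75,99]))
bl=ok&(V<60);b=np.zeros_like(ok);b[125:190,245:305]=1
print("black near yellow",P[bl&b&(P[...,2]>15)].mean(0))
a=cv2.resize(p[140:220,140:220],None,fx=6,fy=6,interpolation=2);e=cv2.resize(p[120:200,240:320],None,fx=4,fy=4,interpolation=2)
z=np.zeros((480,800,3),np.uint8);z[:480,:480]=a;z[:320,480:]=e;cv2.imwrite("pics/c.png",z[:,:,::-1])
E
```

```text
bench 0.8774782214499055
yellow (array([535.3,   3.4]), array([ 64.2, 110.7]), np.float32(161.0), np.float64(60.9), 488) (array([542.3,   3.7]), array([ 69.3, 123.7]), np.float32(161.0), np.float64(59.4), 714)
white rim (array([478., 246.]), array([111.8,  64.1]), np.float32(19.0), np.float64(62.7), 568)
foot (array([479.9, 248.6]), array([186.3, 163.2]), np.float32(2.1), np.float64(18.4), 2537)
[-3.75000753  1.31916249  5.88766535 19.24516928 65.88079784]
black near yellow [585.38387492 -13.71745993  45.48051373]
```

View pics/c.png

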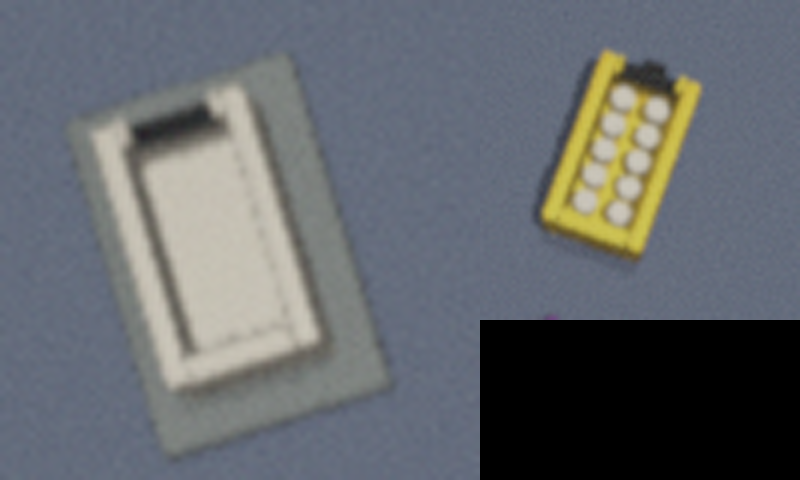

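Request:
jog_arm:
  plan: [0.01,-0.015,0,0,0,0,0.03,-0.045,0,0,0,0.3,0.055,-0.083,0,0,0,0.5,0.08,-0.121,0,0,0,0.8,0.105,-0.159,0,0,0,1,0.13,-0.197,0,0,0,1.2,0.155,-0.235,0,0,0,1.5,0.18,-0.273,0,0,0,1.7,0.205,-0.311,0,0,0,1.9,0.23,-0.349,0,0,0,2.1,0.255,-0.387,0,0,0,2.4,0.28,-0.425,0,0,0,2.4,0.303,-0.46,-0.01,0,0,2.4,0.322,-0.488,-0.02,0,0,2.4,0.332,-0.503,-0.035,0,0,2.4,0.335,-0.5085,-0.05,0,0,2.4,0.335,-0.5085,-0.06,0,0,2.4,0.335,-0.5085,-0.06,0,0,2.4]
  claw: 0.094
  force: 25

```text
clock: 1.9
eef_pos: [534.3, 3.5, 144.2]
eef_rot: [-3.141, -0.002, 2.81]
wrist_force: [-0.2, -0.1, -0.3]
finger_gap: 93.7
finger_force: 0.0
```

```bash
python3 - <<'E'
from h import *
from cell import manip,camera,get_calibration
s=manip.read_state();print(s["clock"],s["eef_pos"],s["eef_rot"],s["wrist_force"])
c=get_calibration("wrist");p,d=camera("wrist");P=pts(d,c)
cv2.imwrite("pics/w.png",p[:,:,::-1])
h=cv2.cvtColor(p,cv2.COLOR_RGB2HSV);H,S=h[...,0],h[...,1]
y=(d>0)&(H>20)&(H<35)&(S>120)
print(rect(P,y&(P[...,2]>52)))
E
```

```text
1.9 [534.28619002   3.51222564 144.24026734] [-3.14095296e+00 -2.36407545e-03  2.81033976e+00] [-0.17287175 -0.091349   -0.30961268]
(array([535. ,   3.9]), array([ 98.4, 108.8]), np.float32(161.5), np.float64(59.2), 2521)
```

View pics/w.png

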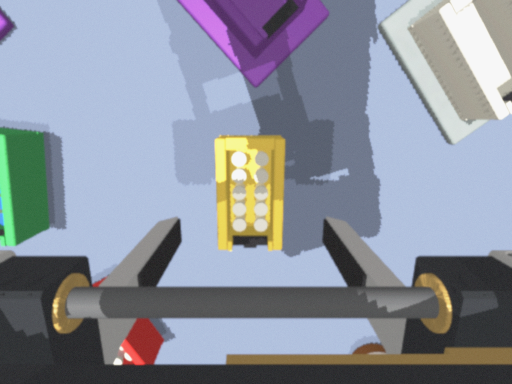

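The tray (cols 216–285, centre 250) is centred and square between the fingers (180–322), lug towards the bottom of the picture. I'm descending and gripping.

Request:
jog_arm:
  plan: [0,0,-0.015,0,0,0,0,0,-0.04,0,0,0,0,0,-0.07,0,0,0,0,0,-0.095,0,0,0,0,0,-0.112,0,0,0,0,0,-0.122,0,0,0,0,0,-0.123,0,0,0,0,0,-0.123,0,0,0]

```text
clock: 2.75
eef_pos: [535.8, 3.9, 23.4]
eef_rot: [3.141, 0.001, 2.811]
wrist_force: [-0.4, -0.5, -0.1]
finger_gap: 93.8
finger_force: 0.0
```

Request:
jog_arm:
  plan: [0,0,0,0,0,0,0,0,0,0,0,0,0,0,0,0,0,0,0,0,0,0,0,0,0,0,0,0,0,0,0,0,0,0,0,0,0,0,0,0,0,0,0,0,0,0,0,0]
  claw: 0.05
  force: 25

```text
clock: 3.55
eef_pos: [535.4, 3.6, 22.7]
eef_rot: [-3.142, 0.0, 2.811]
wrist_force: [-1.4, -1.8, 5.5]
finger_gap: 64.1
finger_force: 25.0
```

Request:
jog_arm:
  plan: [0,0,0.005,0,0,0,0,0,0.015,0,0,0,0,0,0.03,0,0,0,0,0,0.05,0,0,0,0,0,0.07,0,0,0,0,0,0.09,0,0,0,0,0,0.105,0,0,0,0,0,0.115,0,0,0,0,0,0.12,0,0,0,0,0,0.12,0,0,0]

```text
clock: 4.55
eef_pos: [535.4, 3.8, 142.8]
eef_rot: [3.141, 0.001, 2.811]
wrist_force: [-0.1, -0.2, -3.8]
finger_gap: 64.1
finger_force: 25.0
```

```bash
python3 - <<'E'
from h import *
from cell import manip,camera,get_calibration
s=manip.read_state();print(s["clock"],s["eef_pos"],s["eef_rot"],s["wrist_force"],s["finger_gap"],s["finger_force"])
c=get_calibration("wrist");p,d=camera("wrist");P=pts(d,c)
cv2.imwrite("pics/w2.png",p[:,:,::-1])
h=cv2.cvtColor(p,cv2.COLOR_RGB2HSV);H,S=h[...,0],h[...,1]
y=(d>0)&(H>20)&(H<35)&(S>120);y[255:]=0;y[:,:200]=0;y[:,300:]=0
print(rect(P,y&(P[...,2]>165)), np.percentile(P[y][:,2],[5,50,95]))
E
```

```text
4.55 [535.40252962   3.75545825 142.79391521] [3.14146582e+00 5.01018398e-04 2.81077602e+00] [-0.07928904 -0.16371551 -3.78915748] 64.08342018237067 24.99346911907196
(array([512. ,  11.1]), array([53.4, 60.9]), np.float32(161.3), np.float64(179.1), 4132) [136.93852354 171.39292675 180.13309647]
```

View pics/w2.png

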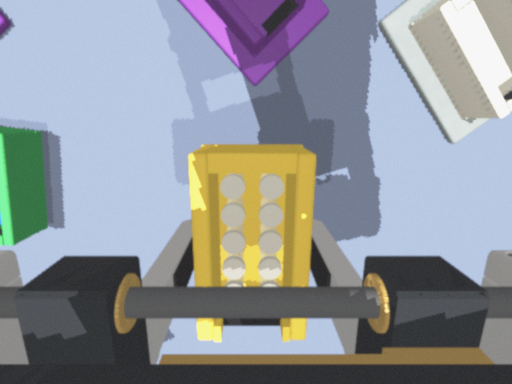

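Request:
jog_arm:
  plan: [-0.002,0.008,0,0,0,1,-0.006,0.026,0,0,0,4,-0.012,0.05,0,0,0,8,-0.019,0.08,0,0,0,12.5,-0.026,0.11,0,0,0,17,-0.033,0.14,0,0,0,22,-0.04,0.17,0,0,0,27,-0.047,0.198,0,0,0,31,-0.053,0.222,0,0,0,35,-0.056,0.237,0,0,0,37,-0.0574,0.2422,0,0,0,38,-0.0574,0.2422,-0.015,0,0,38,-0.0574,0.2422,-0.03,0,0,38,-0.0574,0.2422,-0.03,0,0,38,-0.0574,0.2422,-0.03,0,0,38]

```text
clock: 6.1
eef_pos: [478.1, 245.5, 112.7]
eef_rot: [-3.141, -0.0, -2.81]
wrist_force: [1.0, 0.0, -3.2]
finger_gap: 63.7
finger_force: 25.0
```

```bash
python3 - <<'E'
from h import *
from cell import manip,camera,get_calibration
s=manip.read_state();print(s["clock"],s["eef_pos"],s["eef_rot"],s["wrist_force"],s["finger_gap"],s["finger_force"])
q,_=camera("scene");t,_=camera("top")
a=cv2.resize(q[110:240,300:430],(480,480),interpolation=2);b=cv2.resize(t[120:240,120:240],(320,320),interpolation=2)
z=np.zeros((480,800,3),np.uint8);z[:,:480]=a;z[:320,480:]=b;cv2.imwrite("pics/s2.png",z[:,:,::-1])
E
```

```text
6.1 [478.14205678 245.4571073  112.66348584] [-3.14149615e+00 -3.17583850e-04 -2.81024028e+00] [ 1.03738699  0.04023217 -3.21953584] 63.71923796228067 24.993417263031006
```

View pics/s2.png

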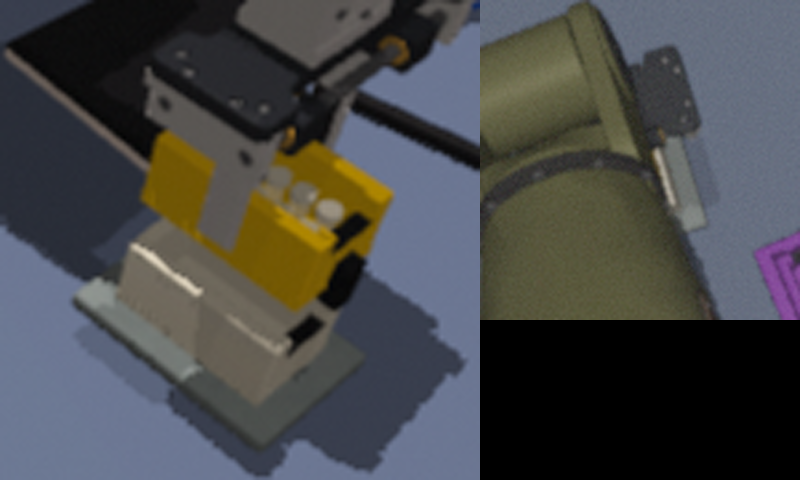

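The tray hangs above the dock, its black lug (345,280) over the notch (305,330). I'm lowering it.

Request:
jog_arm:
  plan: [0,0,-0.006,0,0,0,0,0,-0.014,0,0,0,0,0,-0.021,0,0,0,0,0,-0.027,0,0,0,0,0,-0.031,0,0,0,0,0,-0.034,0,0,0,0,0,-0.036,0,0,0,0,0,-0.037,0,0,0,0,0,-0.037,0,0,0]

```text
clock: 7.1
eef_pos: [478.0, 245.9, 75.5]
eef_rot: [-3.142, 0.0, -2.809]
wrist_force: [0.2, -0.1, -3.0]
finger_gap: 63.9
finger_force: 25.0
```

Request:
jog_arm:
  plan: [0,0,-0.0005,0,0,0,0,0,-0.001,0,0,0,0,0,-0.0015,0,0,0,0,0,-0.0015,0,0,0]

```text
clock: 7.5
eef_pos: [478.1, 246.0, 74.7]
eef_rot: [3.142, 0.001, -2.809]
wrist_force: [-2.8, -1.8, 6.1]
finger_gap: 63.5
finger_force: 25.0
```

Contact comes at the expected seated height (74.7), so I'm releasing and going straight up.

Request:
jog_arm:
  plan: [0,0,0,0,0,0,0,0,0,0,0,0,0,0,0,0,0,0,0,0,0,0,0,0,0,0,0,0,0,0,0,0,0,0,0,0,0,0,0,0,0,0]
  claw: 0.09

```text
clock: 8.2
eef_pos: [477.9, 245.9, 73.9]
eef_rot: [3.142, -0.0, -2.809]
wrist_force: [1.0, -0.1, -0.6]
finger_gap: 90.3
finger_force: 0.0
```

Request:
jog_arm:
  plan: [0,0,0.01,0,0,0,0,0,0.03,0,0,0,0,0,0.06,0,0,0,0,0,0.09,0,0,0,0,0,0.12,0,0,0,-0.03,-0.03,0.13,0,0,0,-0.06,-0.07,0.13,0,0,0,-0.08,-0.11,0.13,0,0,0,-0.09,-0.15,0.13,0,0,0,-0.1,-0.19,0.13,0,0,0,-0.1,-0.23,0.13,0,0,0,-0.1,-0.27,0.13,0,0,0,-0.1,-0.31,0.13,0,0,0,-0.1,-0.35,0.13,0,0,0,-0.1,-0.35,0.13,0,0,0]

```text
clock: 9.7
eef_pos: [377.7, -107.4, 204.6]
eef_rot: [-3.141, 0.0, -2.814]
wrist_force: [0.2, 1.2, -0.8]
finger_gap: 89.9
finger_force: 0.0
```

```bash
python3 - <<'E'
from h import *
from cell import manip,camera,get_calibration
s=manip.read_state();print(s["clock"],s["eef_pos"],s["finger_force"])
q,_=camera("scene");p,d=camera("top");P=pts(d,get_calibration("top"))
h=cv2.cvtColor(p,cv2.COLOR_RGB2HSV);H,S=h[...,0],h[...,1]
y=(d>0)&(H>20)&(H<35)&(S>120);b=np.zeros_like(y);b[130:230,130:220]=1
m=y&b&(P[...,2]>105);print(rect(P,m))
if m.sum()>20:
    A=np.c_[P[m][:,:2]-[478,246],np.ones(m.sum())];print(np.linalg.lstsq(A,P[m][:,2],rcond=None)[0])
a=cv2.resize(q[110:240,300:430],(480,480),interpolation=2);b=cv2.resize(p[130:230,130:230],(320,320),interpolation=2)
z=np.zeros((480,800,3),np.uint8);z[:,:480]=a;z[:320,480:]=b;cv2.imwrite("pics/s3.png",z[:,:,::-1])
E
```

```text
9.7 [ 377.66599935 -107.38599721  204.64768142] 0.0
(array([478.4, 246.6]), array([109.9,  63.9]), np.float32(19.1), np.float64(113.0), 533)
[-1.24544842e-03  3.30716874e-03  1.12830408e+02]
```

View pics/s3.png

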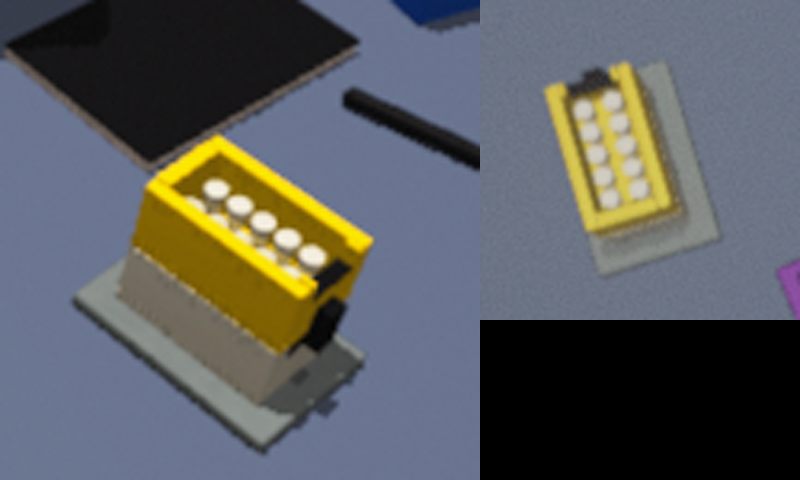

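The tray is seated and level: rim at 113 mm, slope below 0.004, centre within 1 mm of the mouth, and lug (320,325) in the notch.

```bash
python3 -c "
from cell import manip;print(manip.sign_off())"
```

```text
the job is handed in; nothing more can be done
None
```

The yellow tray is stacked on the white docking tray with its lug in the notch, level and within about 1 mm of centre; the gripper is clear, and I handed the job in after about 10 s of robot time (no verdict was shown).

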